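# Call the drawing class and point out the first two casts

## Task

Call the drawing class and show it its subjects: press the plunger of the desk bell right down and let it come up, then point at the plaster nose and after that at the plaster ear. For each, bring the fingers, pointing straight down, over the middle of the relief with the fingertips two or three centimetres above it, touching nothing, and stay there for two seconds; finish the program while still pointing at the ear. Do not point at the eye or the mouth, touch none of the casts, and leave everything on the bench where it is.

Things in the scene. Friction and masses are not known exactly. Their poses are not given: they have to be found in the camera images.
- nose_cast: loose white plaster cast, a square slab 90 x 90 x 20 mm lying on the bench, on its top a relief of a nose: one tall wedge-shaped ridge along the x axis, with two round nostril wings at its -x end; 60 mm high in all, 0.35 kg. Origin at the centre of its underside, z up.
- nose_top (a point): the middle of the plaster nose: the point on the vertical line through the centre of the nose cast, 60 mm above the bench, level with the highest part of the relief. z up.
- eye_cast: loose white plaster cast, a square slab 90 x 90 x 20 mm lying on the bench, on its top a relief of an eye: a round eyeball dome between an upper and a lower curved lid, with a brow ridge on the +x side; 38 mm high in all, 0.35 kg. Origin at the centre of its underside, z up.
- eye_top (a point): the middle of the plaster eye: the point on the vertical line through the centre of the eye cast, 38 mm above the bench, level with the highest part of the relief. z up.
- mouth_cast: loose white plaster cast, a square slab 90 x 90 x 20 mm lying on the bench, on its top a relief of a mouth: two full lips lying side by side along the y axis; 38 mm high in all, 0.35 kg. Origin at the centre of its underside, z up.
- mouth_top (a point): the middle of the plaster mouth: the point on the vertical line through the centre of the mouth cast, 38 mm above the bench, level with the highest part of the relief. z up.
- ear_cast: loose white plaster cast, a square slab 90 x 90 x 20 mm lying on the bench, on its top a relief of an ear: a C-shaped curled rim about 65 mm long with a smaller curl inside it and a round lobe at the -x end; 38 mm high in all, 0.35 kg. Origin at the centre of its underside, z up.
- ear_top (a point): the middle of the plaster ear: the point on the vertical line through the centre of the ear cast, 38 mm above the bench, level with the highest part of the relief. z up.
- bell_top (a point): centre of the top of the plunger of the desk bell, 65 mm above the bench when up. The bell is a fixed steel dome on a dark round foot, 84 mm across; the plunger is an upright steel button of 20 mm diameter on the dome's crown.
- bell: the desk bell, fixed to the bench; origin at the centre of its underside
- bell_push (a joint): plunger of the bell, m: 0 up, 0.006 right down (the bell rings at 0.004). A spring returns it; about 5 N holds it right down. It moves straight down.
- spatula: bystander: spatula about 170 mm long lying on the bench; origin under its middle
- modelling_tool: bystander: wooden modelling stick 200 mm long, 14 mm thick, lying on the bench; origin under its middle
- plaster_cone: bystander: white plaster drawing cone, 46 mm across and 75 mm high; origin at the centre of its underside
- jar: bystander: glass jar with a steel cap, 64 mm across, 90 mm high; origin at the centre of its underside
- mug: bystander: blue mug, 76 mm across, 85 mm high; origin at the centre of its underside
- mallet: bystander: wooden mallet 230 mm long lying on the bench, head 60 mm thick; origin on the bench under its handle
- plaster_drum: bystander: white plaster drawing cylinder, 60 mm across and 70 mm high; origin at the centre of its underside
Mind the look-alikes: they are no part of the job. What is shaped like the nose_cast but green or yellow is not meant. What is shaped like the ear_cast but pink is not meant.

How it is judged:
By the outcome, as a careful person would: the job done as asked, in the order asked, and still so for the second after the job is handed in, with the robot touching nothing.
It also fails if it takes over 48 s, if anything falls off the work surface, if the arm or the gripper's body presses on something with over 40 N, if the wrist force passes 120 N, or if a joint passes its speed limit or range.

## Robot

A 6-joint arm with a two-finger parallel gripper is mounted at the origin on the work surface. World frame = base frame: x ahead of the robot, y to its left, z up, the work surface at z = 0. Lengths are in m, angles in rad, forces in N, time in s.
With the tool pointing down it reaches from about 0.35 to 0.975 m from the base axis. Payload 4.9 kg.
Tool frame: the origin (TCP) lies between the finger pads, 19 mm behind the fingertips; this is the grasp point; z points along the fingers, y is the line along which they close (so a half turn about z gives the same grasp; the last joint's range is limited). The gripper opens to 85 mm and grips with 20 to 120 N. Pads are 22 mm wide; open, the fingers measure 114 mm over their backs; the gripper's body (76 mm by 85 mm) begins 54 mm behind the grasp point. The pads swing forward as they close: fully open they stand 13 mm farther back than shut.
Start: joints at [1.131, 0.053, 1.613, -0, 1.476, -0.119], TCP at [0.197, 0.593, 0.25] pointing down, gripper open.
Joint ranges: [-3.01, 3.01], [-1.01, 2.22], [0.06, 2.58], [-1.02, 4.17], [0.09, 2.62], [-3.14, 3.14]. Speed limits (rad/s): [2.57, 2.57, 3.14, 3.14, 3.14, 3.14].

## Interface

Orientations are given as a rotation vector (axis times angle).
In Python, from station import status, viewer, finish_job gives the robot as it stands.
- The arm moves only by the shell command python3 -m jog 'ROWS' [FORCE]. ROWS is JSON, a list of rows, each a list of 7 numbers: the turn, a rotation vector about the tool's x, y, z each as a share of 5 degrees, from -1 to 1, then the shift along the tool's x, y, z each as a share of 30 mm, from -1 to 1, then the opening, from -1 (shut) to 1 (fully open). A call has 1 to 5 rows; each row shifts and turns the commanded pose from where the row before left it, along the tool's axes as they then stand; what a row does not reach is not made up. A row lasts 1/8 s, in which the tool goes at most 62.5 mm and 10.7 degrees, less where a joint would pass 70% of its speed; a pose out of reach is approached as far as the arm can. A call with a number of a shift or a turn outside -1 to 1 is refused whole. A call with a gripper value outside its range is refused whole. The fingers move at their own pace and stop on an object; FORCE is the grip in N (left out, the last holds). Time passes only in rows, so rows that do not move let the fingers close. It gives the time, the measured TCP pose, the force, the opening and the grip force at its end, in the units of the state.
- status.get_obs(): the state, without advancing time (a new reading comes with each control period).
- viewer.get_image(name): name is "scene" or "top" or "wrist"; returns a dict with "img" (384x512x3 uint8, red, green, blue), "fovy" (degrees; the focal length in pixels is half the picture's height over the tangent of half this angle, whatever the lens; pixels are square), "cx", "cy" (the principal point, pixels), "rvec" (rotation vector, rad) and "tvec" (3), from world to camera coordinates, as OpenCV has them. Camera axes: x right, y down, z forward; pixel columns grow to the right and rows downward; lengths in m; the calibration is good to about 2 mm. A picture is of the moment at which its call begins. There is no depth.
- finish_job(): hands the job in; it is judged then, once.
The state is a dict: "t": time; "q": joint angles; "dq": joint speeds; "effort": joint torques, N m; "tool_pos": TCP position; "tool_rot": TCP orientation; "contact_force": force on the tool from outside, world axes, zero at the start; "wrist_torque": the same for the moment, N m; "opening": finger opening in m; "grip_force": force on a finger pad.
Only numpy, scipy, OpenCV 4.12 (cv2) and the standard library are available. Lean on these libraries where they do the work, as an engineer would, in place of code of your own. Each camera call takes 0.05 s, during which the arm holds its last target. There are 200 camera calls.

## Working session

There is one attempt and no reset: what is moved stays moved. The work goes in short steps, Python scripts to look and compute and a shell command to move; the robot and the scene stay as the last step left them, time stands still between calls to the robot, and variables do not carry over. Pictures are saved under pics/ and viewed, at most 10 in all, crops included, and the job is handed in when it is done.

```bash
mkdir -p pics; ls; python3 - <<'E'
from station import status, viewer
import cv2
for n in ("top","scene"):
    d=viewer.get_image(n); cv2.imwrite(f"pics/{n}0.png",cv2.resize(d["img"][:,:,::-1],(800,600),interpolation=cv2.INTER_CUBIC)); print(n,d["fovy"],d["cx"],d["cy"],d["rvec"],d["tvec"])
print(status.get_obs())
E
```

```text
pics
top 45.873522168300376 256.9846639041478 198.45827821756615 [ 2.18332772 -2.15621283  0.07255989] [0.00251717 0.54174721 1.28737037]
scene 55.57889510353565 251.26363694959247 191.18277314361586 [ 1.75778727  1.79389615 -0.68918703] [ 0.01522984 -0.3477461   1.59341958]
{'t': 0.1, 'q': array([ 1.13097642e+00,  5.32927478e-02,  1.61414841e+00,  1.40739711e-05,
        1.47604301e+00, -1.19001648e-01]), 'dq': array([ 0.00083875, -0.00263806, -0.00333263, -0.00042155, -0.00188816,
       -0.00144127]), 'effort': array([ 6.01019456e-04, -3.94909286e+01, -3.71361208e+01, -1.77637003e-04,
        3.92885602e-03,  6.14706119e-05]), 'tool_pos': array([0.19685663, 0.59262337, 0.24888971]), 'tool_rot': array([-5.01698179e-01, -3.10073108e+00,  2.84940425e-03]), 'contact_force': array([ 0.28967765, -1.27057891,  0.09147797]), 'wrist_torque': array([-0.00065595,  0.03049271,  0.01471902]), 'grip_force': 0.0, 'opening': 0.085344772381539}
```

View pics/top0.png

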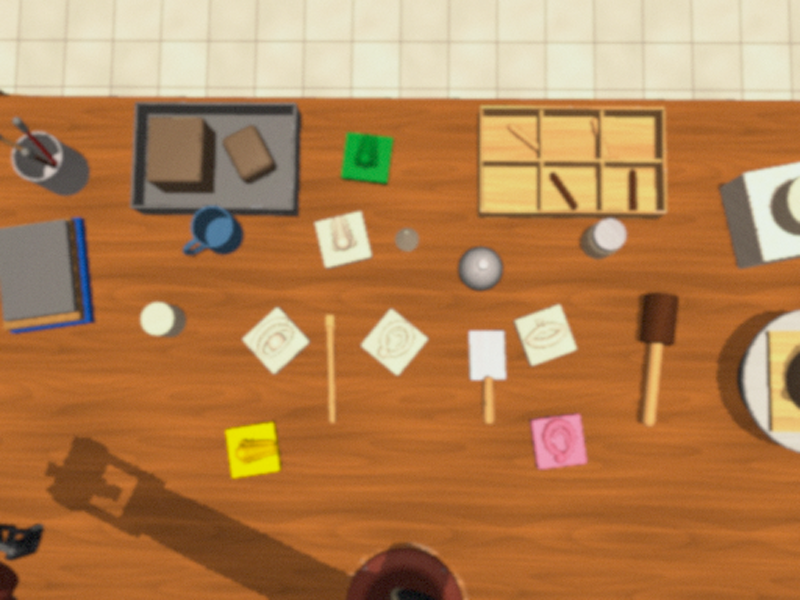

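View pics/scene0.png

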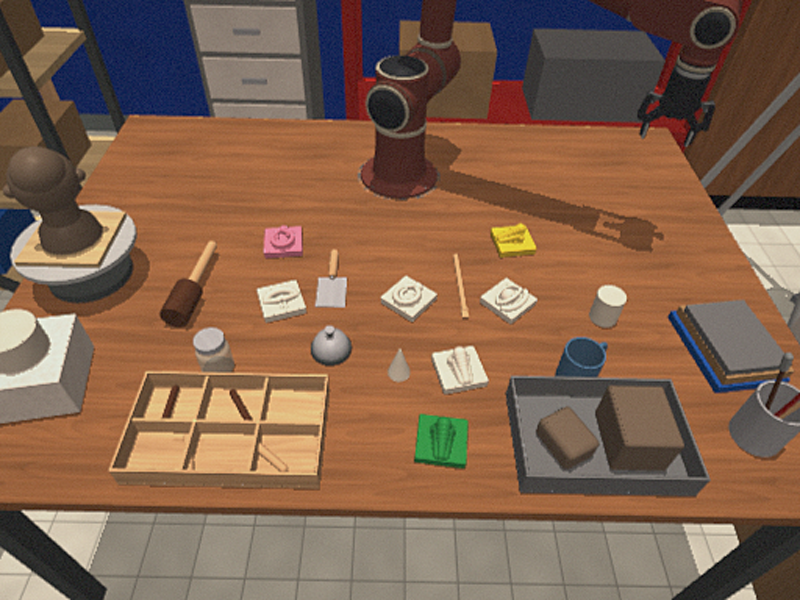

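The top view shows the white nose at (343,238), the bell at (481,267) and the mouth at (545,335). The casts at (395,341) and (276,341) are the ear and the eye, in an order I still need to settle. I'll crop those two and measure in both views.

```bash
cat > h.py <<'E'
import numpy as np, cv2
from station import status, viewer
def cam(d):
    h=d["img"].shape[0]; f=h/2/np.tan(np.radians(d["fovy"])/2)
    K=np.array([[f,0,d["cx"]],[0,f,d["cy"]],[0,0,1]]); R=cv2.Rodrigues(np.array(d["rvec"],float))[0]; return K,R,np.array(d["tvec"],float)
def ray(d,p):
    K,R,t=cam(d); v=R.T@np.linalg.solve(K,[p[0],p[1],1]); return -R.T@t, v/np.linalg.norm(v)
def plane(d,p,z):
    o,v=ray(d,p); return o+v*(z-o[2])/v[2]
def tri(d1,p1,d2,p2):
    o1,v1=ray(d1,p1);o2,v2=ray(d2,p2)
    s=np.linalg.lstsq(np.c_[v1,-v2],o2-o1,rcond=None)[0]; a=o1+s[0]*v1;b=o2+s[1]*v2
    return (a+b)/2,np.linalg.norm(a-b)
def proj(d,X):
    K,R,t=cam(d); c=K@(R@np.array(X)+t); return c[:2]/c[2]
E
python3 - <<'E'
from h import *
D={n:viewer.get_image(n) for n in("top","scene")}
for n,d in D.items():
    hsv=cv2.cvtColor(d["img"],cv2.COLOR_RGB2HSV)
    m=((hsv[...,1]<75)&(hsv[...,2]>130)).astype(np.uint8)
    c,_=cv2.findContours(m,cv2.RETR_EXTERNAL,cv2.CHAIN_APPROX_NONE)
    for k in c:
        if 200<cv2.contourArea(k)<3000:
            r=cv2.minAreaRect(k); p=plane(d,r[0],.02)
            print(n,np.round(r[0],1),np.round(r[1],1),int(r[2]),cv2.contourArea(k),p.round(4))
t,s=D["top"]["img"],D["scene"]["img"]
b=lambda i,x,y,w=44,h=44: cv2.resize(i[y-h//2:y+h//2,x-w//2:x+w//2,::-1],(260,290),interpolation=cv2.INTER_CUBIC)
row1=np.hstack([b(t,177,218),b(t,252,218),b(t,308,172)])
row2=np.hstack([b(s,325,191),b(s,261,191),b(s,211,221)])
cv2.imwrite("pics/crop1.png",np.vstack([row1,row2]))
E
```

```text
top [311.5 227. ] [32. 23.] 90 679.5 [ 0.4615 -0.1484  0.02  ]
top [493.5 243.5] [89. 35.] 90 1083.5 [ 0.4212 -0.6653  0.02  ]
top [251.9 218.5] [31. 31.] 39 903.0 [0.4838 0.0233 0.02  ]
top [176.  217.5] [30.6 31.3] 46 906.0 [0.4838 0.2429 0.02  ]
top [348.6 214. ] [30.9 31.3] 70 909.0 [ 0.5002 -0.2549  0.02  ]
top [100.5 204. ] [20. 21.] 90 339.5 [0.5204 0.4643 0.02  ]
top [307.9 170.7] [22.8 22.8] 26 398.0 [ 0.6246 -0.1375  0.02  ]
top [ 21.2 172.4] [60.5 43.7] 86 2226.5 [0.6104 0.7023 0.02  ]
top [388.5 151. ] [20.5 23.3] 45 361.0 [ 0.6848 -0.371   0.02  ]
top [219.2 152.9] [30.1 30.6] 75 859.5 [0.6742 0.1215 0.02  ]
top [497.8 135.9] [59.2 37.4] 79 1460.0 [ 0.7322 -0.6872  0.02  ]
top [140.5 103.5] [57. 93.] 90 2860.5 [0.8199 0.3579 0.02  ]
scene [412.5 379.5] [ 7. 33.] 90 219.5 [1.0809 0.37   0.02  ]
scene [378.5 379. ] [ 8. 33.] 90 236.0 [1.0812 0.2912 0.02  ]
scene [344.5 378.5] [ 9. 33.] 90 257.5 [1.0816 0.2126 0.02  ]
scene [310.5 378.5] [ 9. 33.] 90 289.0 [1.083 0.134 0.02 ]
scene [276. 378.] [10. 32.] 90 313.5 [1.0834 0.0545 0.02  ]
scene [241.  377.5] [11. 32.] 90 320.0 
[... 877 characters left out ...]
28. ] [49. 84.] 0 2328.0 [ 0.6724 -0.701   0.02  ]
scene [390.7 195.6] [18.3 25.3] 2 280.5 [0.5017 0.4645 0.02  ]
scene [179.7 191.9] [22.6 27.6] 75 519.5 [ 0.5073 -0.251   0.02  ]
scene [325.3 190.8] [30.2 23.1] 35 484.0 [0.4866 0.2437 0.02  ]
scene [261.1 189.1] [28.  22.9] 35 482.0 [0.4852 0.024  0.02  ]
scene [211.5 186. ] [19. 20.] 0 321.5 [ 0.476  -0.1465  0.02  ]
scene [ 46.6 159. ] [39.6 79.7] 87 772.0 [ 0.359  -0.7575  0.02  ]
scene [487. 170.] [72. 48.] 90 1968.5 [0.3624 0.8537 0.02  ]
scene [165.5  70.7] [59.2  8.9] 1 448.0 [-0.2982 -0.4384  0.02  ]
scene [162.   49.9] [64.7 26.2] 1 1505.0 [-0.5146 -0.4945  0.02  ]
scene [156.5  18.3] [69.7 29.2] 1 1799.5 [-0.921  -0.6008  0.02  ]
```

View pics/crop1.png

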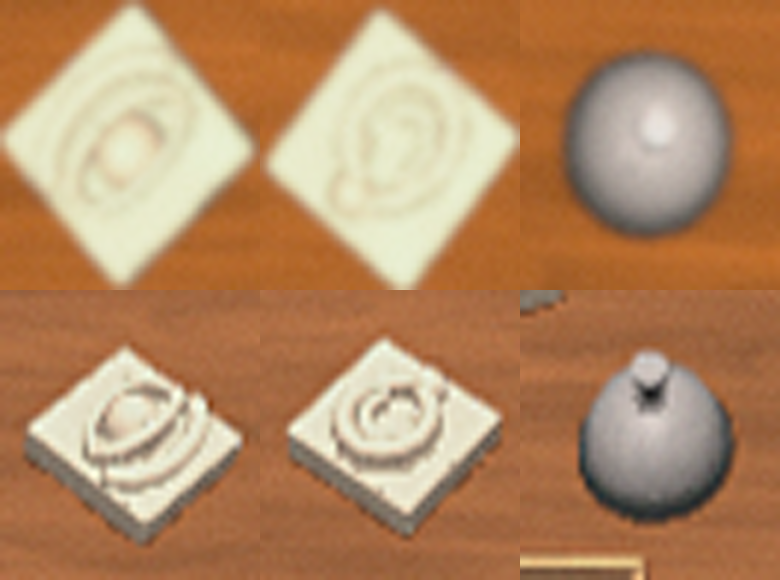

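The crops show the eye on the left, with a dome and lids, at about (0.484,0.243). In the middle is the ear, a C-rim with its lobe, at about (0.484,0.023). The plunger top is at about pixel (309.2,169.1) in the top view and (211.2,210.1) in the scene view.

```bash
python3 - <<'E'
from h import *
T=viewer.get_image("top");S=viewer.get_image("scene")
print("bell",tri(T,(309.2,169.1),S,(211.2,210.1)), plane(T,(309.2,169.1),.065),plane(S,(211.2,210.1),.065))
# slab top-face corners by hull quads, triangulated across views
for nm,X in (("nose",(.674,.1215,.02)),("ear",(.484,.0235,.02))):
    Q=[]
    for d in(T,S):
        hsv=cv2.cvtColor(d["img"],cv2.COLOR_RGB2HSV)
        m=((hsv[...,1]<75)&(hsv[...,2]>165)).astype(np.uint8)
        c,_=cv2.findContours(m,cv2.RETR_EXTERNAL,cv2.CHAIN_APPROX_NONE); p=proj(d,X)
        k=max(c,key=lambda k:cv2.pointPolygonTest(k,tuple(map(float,p)),True))
        q=cv2.approxPolyN(k,4,ensure_convex=True).reshape(-1,2).astype(float)
        Q.append(q); print(nm,q.round(1).tolist(),[plane(d,a,.02)[:2].round(3).tolist() for a in q], np.mean([plane(d,a,.02) for a in q],0).round(4))
    for a in Q[0]:
        g=plane(T,a,.02); b=min(Q[1],key=lambda b:np.linalg.norm(plane(S,b,.02)-g)); r=tri(T,a,S,b); print(r[0].round(4),round(r[1],4))
R=cv2.Rodrigues(status.get_obs()["tool_rot"])[0]; print(R.round(3))
E
```

```text
bell (array([ 0.62227985, -0.13441422,  0.06545915]), np.float64(0.004760855885407685)) [ 0.62247288 -0.13684865  0.065     ] [ 0.62201057 -0.13207666  0.065     ]
nose [[238.0, 164.0], [208.0, 171.0], [201.0, 142.0], [231.0, 135.0]] [[0.642, 0.066], [0.621, 0.153], [0.706, 0.176], [0.728, 0.088]] [0.6741 0.1207 0.02  ]
nose [[312.0, 244.0], [284.0, 249.0], [276.0, 225.0], [302.0, 220.0]] [[0.708, 0.176], [0.728, 0.09], [0.639, 0.07], [0.617, 0.153]] [0.6731 0.1222 0.02  ]
[0.6416 0.0676 0.0232] 0.0036
[0.62   0.1525 0.0241] 0.0003
[0.7066 0.1761 0.0177] 0.0001
[0.728  0.0893 0.0194] 0.0024
ear [[274.0, 216.0], [254.0, 240.0], [230.0, 221.0], [250.0, 197.0]] [[0.492, -0.04], [0.422, 0.016], [0.476, 0.086], [0.546, 0.03]] [0.4839 0.023  0.02  ]
ear [[280.0, 188.0], [263.0, 203.0], [243.0, 190.0], [259.0, 176.0]] [[0.478, 0.089], [0.548, 0.03], [0.492, -0.038], [0.422, 0.017]] [0.4849 0.0245 0.02  ]
[ 0.4917 -0.0391  0.0202] 0.0026
[0.4221 0.0166 0.0205] 0.0006
[0.4759 0.0879 0.0177] 0.0028
[0.5462 0.0299 0.0173] 0.0003
[[-0.949  0.315 -0.   ]
 [ 0.315  0.949 -0.001]
 [ 0.    -0.001 -1.   ]]
```

```bash
python3 -m jog '[[0,0,0,-1,-0.88,0,-1],[0,0,0,-1,-0.88,0,-1],[0,0,0,-1,-0.88,0,-1],[0,0,0,-1,-0.88,0,-1],[0,0,0,-1,-0.88,0,-1]]' 20
python3 -m jog '[[0,0,0,-1,-0.88,0,-1],[0,0,0,-1,-0.88,0,-1],[0,0,0,-1,-0.88,0,-1],[0,0,0,-1,-0.88,0,-1],[0,0,0,-1,-0.88,0,-1]]'
python3 -m jog '[[0,0,0,-1,-0.88,0,-1],[0,0,0,-1,-0.88,0,-1],[0,0,0,-1,-0.88,0,-1],[0,0,0,-1,-0.88,0,-1],[0,0,0,-1,-0.88,0,-1]]'
python3 -m jog '[[0,0,0,-1,-0.88,0,-1],[0,0,0,-1,-0.88,0,-1],[0,0,0,-1,-0.88,0,-1],[0,0,0,-1,-0.88,0,-1],[0,0,0,0,0,0,-1]]'
```

```text
t: 0.92
tool_pos: [0.2983, 0.4194, 0.25]
tool_rot: [0.501, 3.101, 0.0]
contact_force: [1.0, 0.0, 0.8]
opening: -0.0001
grip_force: 0.0
t: 1.55
tool_pos: [0.399, 0.2468, 0.2502]
tool_rot: [0.502, 3.101, 0.0]
contact_force: [-0.2, 0.6, -0.2]
opening: -0.0001
grip_force: 0.0
t: 2.17
tool_pos: [0.4998, 0.0742, 0.2501]
tool_rot: [0.502, 3.101, 0.0]
contact_force: [0.6, -0.2, -0.2]
opening: 0.0
grip_force: 0.0
t: 2.8
tool_pos: [0.5805, -0.0647, 0.2497]
tool_rot: [-0.506, -3.1, 0.0]
contact_force: [-0.0, -0.1, 0.7]
opening: -0.0001
grip_force: 0.0
```

```bash
python3 -m jog '[[0,0,0,-1,-0.89,0,-1],[0,0,0,-1,-0.89,0,-1],[0,0,0,-0.05,0,1,-1],[0,0,0,0,0,1,-1],[0,0,0,0,0,1,-1]]'
python3 -m jog '[[0,0,0,0,0,1,-1],[0,0,0,0,0,0.5,-1],[0,0,0,0,0,0,-1]]'
python3 - <<'E'
from h import *
o=[]
for n,X in(("top",(.622,-.135,.07)),("scene",(.622,-.135,.08)),("wrist",None)):
    d=viewer.get_image(n); i=d["img"][:,:,::-1]
    if X is not None:
        x,y=map(int,proj(d,X)); i=i[y-40:y+40,x-40:x+40]; i=cv2.resize(i,(250,250),interpolation=cv2.INTER_CUBIC)
    else:
        i=cv2.resize(i,(300,250)); print(proj(d,(.622,-.135,.065)))
    o.append(i)
cv2.imwrite("pics/b1.png",np.hstack(o)); print(status.get_obs()["tool_pos"])
E
```

```text
t: 3.42
tool_pos: [0.621, -0.1318, 0.1592]
tool_rot: [-0.501, -3.101, -0.001]
contact_force: [0.0, -0.3, -0.4]
opening: -0.0002
grip_force: 0.0
t: 3.8
tool_pos: [0.6205, -0.1319, 0.1139]
tool_rot: [-0.501, -3.099, -0.001]
contact_force: [0.1, -0.8, 1.5]
opening: -0.0002
grip_force: 0.0
[248.51683148 225.86437803]
[ 0.62235318 -0.13285088  0.11686999]
```

View pics/b1.png

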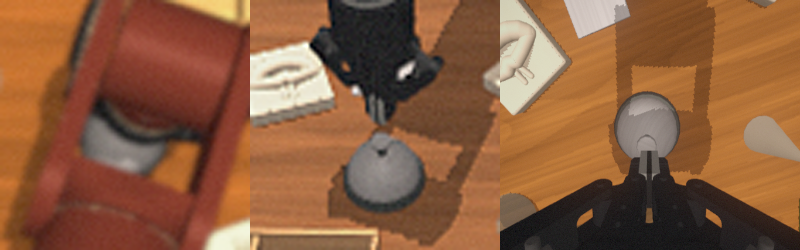

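The scene crop shows the shut fingers directly above the plunger at (380,125), and the wrist crop shows them lined up with it at (648,145). Next I press down and watch the force.

```bash
python3 -m jog '[[0,0,0,0,-0.08,0.7,-1],[0,0,0,0,0,0.2,-1],[0,0,0,0,0,0,-1]]'
python3 -m jog '[[0,0,0,0,0,0.1,-1],[0,0,0,0,0,0,-1]]'
python3 -m jog '[[0,0,0,0,0,0.1,-1],[0,0,0,0,0,0,-1]]'
```

```text
t: 4.32
tool_pos: [0.6197, -0.1348, 0.0865]
tool_rot: [-0.502, -3.099, -0.001]
contact_force: [0.1, 0.6, 0.0]
opening: 0.0004
grip_force: 0.0
t: 4.58
tool_pos: [0.6207, -0.135, 0.0851]
tool_rot: [0.502, 3.101, 0.0]
contact_force: [0.6, 0.1, 0.4]
opening: -0.0001
grip_force: 0.0
t: 4.82
tool_pos: [0.621, -0.1351, 0.0823]
tool_rot: [0.502, 3.1, -0.0]
contact_force: [0.8, -0.1, 1.2]
opening: 0.0
grip_force: 0.7
```

```bash
python3 -m jog '[[0,0,0,0,0,0.1,-1],[0,0,0,0,0,0,-1]]'
python3 -m jog '[[0,0,0,0,0,0.08,-1],[0,0,0,0,0,0,-1]]'
```

```text
t: 5.08
tool_pos: [0.621, -0.1351, 0.0795]
tool_rot: [0.502, 3.1, -0.0]
contact_force: [-0.1, -0.2, 4.2]
opening: 0.0002
grip_force: 1.7
t: 5.32
tool_pos: [0.6211, -0.1351, 0.0777]
tool_rot: [0.502, 3.1, -0.0]
contact_force: [-1.2, 0.8, 7.0]
opening: -0.0001
grip_force: 3.4
```

```bash
python3 -m jog '[[0,0,0,0,0,0.05,-1],[0,0,0,0,0,0,-1]]'
```

```text
t: 5.58
tool_pos: [0.6211, -0.1352, 0.0774]
tool_rot: [0.501, 3.101, -0.0]
contact_force: [-4.5, 1.9, 12.5]
opening: 0.0004
grip_force: 6.3
```

The plunger is bottomed at 12.5 N. Now I rise and go to the nose.

```bash
python3 -m jog '[[0,0,0,0,0,-0.5,-1],[0,0,0,0,0,-1,-1],[0,0,0,0,0,-1,-1],[0,0,0,0,0,-1,-1],[0,0,0,0.12,1,0,-1]]'
python3 -m jog '[[0,0,0,0.12,1,0,-1],[0,0,0,0.12,1,0,-1],[0,0,0,0.12,1,0,-1],[0,0,0,0.12,1,0,-1],[0,0,0,0.12,1,0,-1]]'
python3 -m jog '[[0,0,0,0.12,1,0,-1],[0,0,0,0.12,1,0,-1],[0,0,0,0.06,0.66,0,-1],[0,0,0,0,0,0.5,-1],[0,0,0,0,0,0,-1]]'
python3 - <<'E'
from h import *
d=viewer.get_image("wrist"); cv2.imwrite("pics/w2.png",d["img"][:,:,::-1]); print(status.get_obs()["tool_pos"],proj(d,(.6737,.1213,.06)))
E
```

```text
t: 6.2
tool_pos: [0.6279, -0.1069, 0.1836]
tool_rot: [0.505, 3.095, -0.002]
contact_force: [0.2, 1.7, -0.5]
opening: -0.0001
grip_force: 0.0
t: 6.82
tool_pos: [0.6564, 0.0436, 0.1793]
tool_rot: [-0.501, -3.1, 0.0]
contact_force: [0.1, -0.7, 1.3]
opening: -0.0
grip_force: 0.0
t: 7.45
tool_pos: [0.6719, 0.1203, 0.1621]
tool_rot: [-0.502, -3.097, 0.003]
contact_force: [-0.4, -0.3, -0.7]
opening: 0.0002
grip_force: 0.0
[0.67242168 0.12013015 0.16311941] [255.22590237 201.95024387]
```

View pics/w2.png

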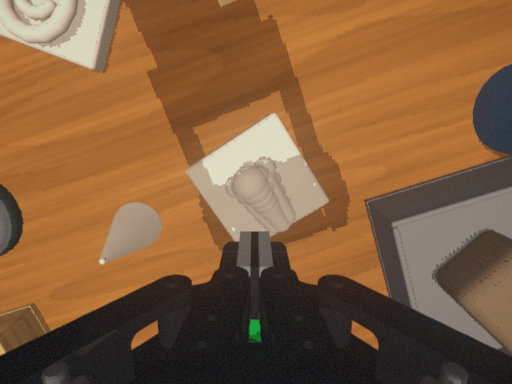

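The wrist view shows the slab centred near (257,187) with the nose relief on it. I'll check that against the projected centre while descending to 25 mm above.

```bash
python3 - <<'E'
from h import *
d=viewer.get_image("wrist"); print(proj(d,(.6737,.1213,.02)),plane(d,(257.5,187.5),.02))
E
python3 -m jog '[[0,0,0,-0.03,0.03,0.95,-1],[0,0,0,0,0,0.6,-1],[0,0,0,0,0,0.4,-1],[0,0,0,0,0,0,-1]]'
```

```text
[255.07924826 187.12050701] [0.67465815 0.12313211 0.02      ]
t: 8.05
tool_pos: [0.6738, 0.1215, 0.1053]
tool_rot: [-0.502, -3.099, 0.001]
contact_force: [-0.8, -0.1, 0.2]
opening: 0.0003
grip_force: 0.0
```

```bash
for i in 1; do python3 -m jog '[[0,0,0,0,0,0,-1],[0,0,0,0,0,0,-1],[0,0,0,0,0,0,-1],[0,0,0,0,0,0,-1],[0,0,0,0,0,0,-1]]'
python3 -m jog '[[0,0,0,0,0,0,-1],[0,0,0,0,0,0,-1],[0,0,0,0,0,0,-1],[0,0,0,0,0,0,-1],[0,0,0,0,0,0,-1]]'
python3 -m jog '[[0,0,0,0,0,0,-1],[0,0,0,0,0,0,-1],[0,0,0,0,0,0,-1],[0,0,0,0,0,0,-1],[0,0,0,0,0,0,-1]]'
python3 -m jog '[[0,0,0,0,0,0,-1],[0,0,0,0,0,0,-1],[0,0,0,0,0,0,-1],[0,0,0,0,0,0,-1],[0,0,0,0,0,0,-1]]'
python3 -m jog '[[0,0,0,0,0,0,-1],[0,0,0,0,0,-1,-1],[0,0,0,0,0,-1,-1],[0,0,0,1,-1,0,-1],[0,0,0,1,-1,0,-1]]'
python3 -m jog '[[0,0,0,1,-1,0,-1],[0,0,0,1,-1,0,-1],[0,0,0,0.96,-1,0,-1],[0,0,0,0,-0.09,0,-1],[0,0,0,0,0,0,-1]]'; done
python3 - <<'E'
from h import *
d=viewer.get_image("wrist"); cv2.imwrite("pics/w3.png",d["img"][:,:,::-1]); print(status.get_obs()["tool_pos"],proj(d,(.4843,.0237,.02)))
E
```

```text
t: 8.68
tool_pos: [0.6746, 0.1218, 0.1067]
tool_rot: [0.502, 3.101, 0.0]
contact_force: [0.5, -0.5, 0.7]
opening: 0.0001
grip_force: 0.0
t: 9.3
tool_pos: [0.6746, 0.1218, 0.1066]
tool_rot: [-0.502, -3.101, -0.0]
contact_force: [0.5, -1.6, -0.2]
opening: -0.0005
grip_force: 0.0
t: 9.93
tool_pos: [0.6746, 0.1218, 0.1066]
tool_rot: [-0.502, -3.101, 0.0]
contact_force: [-0.2, 0.7, -0.7]
opening: 0.0002
grip_force: 0.0
t: 10.55
tool_pos: [0.6746, 0.1218, 0.1066]
tool_rot: [0.502, 3.101, 0.0]
contact_force: [0.5, -0.6, -0.2]
opening: -0.0001
grip_force: 0.0
t: 11.18
tool_pos: [0.5984, 0.0834, 0.1674]
tool_rot: [0.501, 3.1, 0.0]
contact_force: [0.7, -0.6, -0.2]
opening: -0.0003
grip_force: 0.0
t: 11.8
tool_pos: [0.4859, 0.0237, 0.1672]
tool_rot: [0.502, 3.099, 0.001]
contact_force: [-0.3, -0.7, 0.3]
opening: 0.0001
grip_force: 0.0
[0.48619827 0.02389101 0.16721574] [252.28687989 182.48111382]
```

View pics/w3.png

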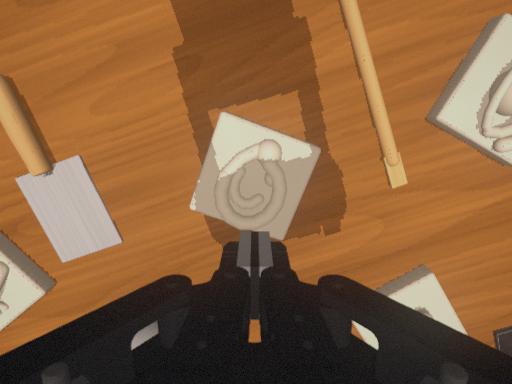

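The wrist view shows the ear, with its C-rim and lobe, on a slab centred near (255,178). That is within about 2 mm of the estimate, so I descend to about 25 mm above and hold.

```bash
python3 -m jog '[[0,0,0,0,0,1,-1],[0,0,0,0,0,1,-1],[0,0,0,0,0,0.6,-1],[0,0,0,0,0,0.25,-1],[0,0,0,0,0,0,-1]]'
python3 -m jog '[[0,0,0,0,0,0,-1],[0,0,0,0,0,0,-1],[0,0,0,0,0,0,-1],[0,0,0,0,0,0,-1],[0,0,0,0,0,0,-1]]'
python3 -m jog '[[0,0,0,0,0,0,-1],[0,0,0,0,0,0,-1],[0,0,0,0,0,0,-1],[0,0,0,0,0,0,-1],[0,0,0,0,0,0,-1]]'
python3 -m jog '[[0,0,0,0,0,0,-1],[0,0,0,0,0,0,-1],[0,0,0,0,0,0,-1],[0,0,0,0,0,0,-1],[0,0,0,0,0,0,-1]]'
python3 -m jog '[[0,0,0,0,0,0,-1],[0,0,0,0,0,0,-1],[0,0,0,0,0,0,-1],[0,0,0,0,0,0,-1],[0,0,0,0,0,0,-1]]'
python3 - <<'E'
from h import *
d=viewer.get_image("scene"); cv2.imwrite("pics/s4.png",cv2.resize(d["img"][:,:,::-1],(800,600)))
E
```

```text
t: 12.48
tool_pos: [0.4856, 0.0239, 0.0812]
tool_rot: [-0.501, -3.101, -0.0]
contact_force: [0.2, 0.0, 0.5]
opening: -0.0002
grip_force: 0.0
t: 13.1
tool_pos: [0.4853, 0.0238, 0.0812]
tool_rot: [0.502, 3.101, 0.0]
contact_force: [-0.4, -0.4, 0.1]
opening: 0.0001
grip_force: 0.0
t: 13.72
tool_pos: [0.4852, 0.0238, 0.0811]
tool_rot: [-0.502, -3.101, -0.0]
contact_force: [0.1, -0.1, -0.4]
opening: 0.0004
grip_force: 0.0
t: 14.35
tool_pos: [0.4852, 0.0238, 0.0811]
tool_rot: [-0.502, -3.101, 0.0]
contact_force: [-0.4, -0.2, 0.2]
opening: -0.0001
grip_force: 0.0
t: 14.98
tool_pos: [0.4853, 0.0238, 0.0811]
tool_rot: [-0.502, -3.101, -0.0]
contact_force: [1.1, 0.6, 1.5]
opening: -0.0
grip_force: 0.0
```

View pics/s4.png

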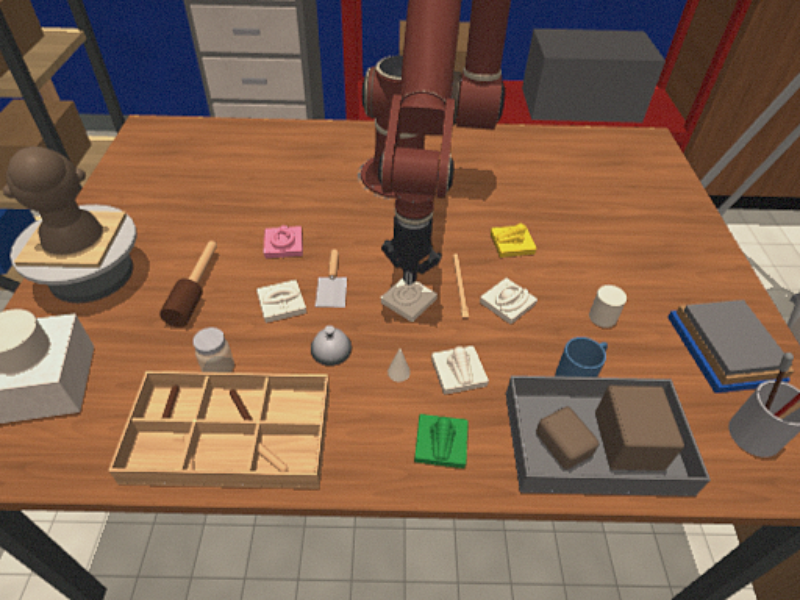

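The fingers point down over the ear at (409,285), and everything else is where it was.

```bash
python3 -c "
from station import finish_job
print(finish_job())"
```

```text
the job is handed in; nothing more can be done
None
```

I pressed the bell right down (12.5 N) and let it up, then pointed at the nose and then the ear for over two seconds each, fingertips about 28 mm and 24 mm above, and handed the job in at about 15 s, still over the ear; the last picture shows nothing else moved.

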